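# Load the carrier into the spring-bed engraving fixture

### The arm

A 7-joint arm with a two-finger parallel gripper is mounted at the origin on a cart in front of the work surface, level with it; the furniture and walls round the work are solid. World frame = base frame: x ahead of the robot, y to its left, z up, the work surface at z = 0. Lengths are in mm, angles in rad, forces in N, time in s.
With the tool pointing down it reaches from about 400 to 850 mm from the base axis. Payload 4.5 kg.
Tool frame: the origin (TCP) lies at the very end of the fingers, on their centre line; the grasp point (between the pads) lies 19 mm behind it; z points along the fingers, y is the line along which they close (so a half turn about z gives the same grasp; the last joint's range is limited). The gripper opens to 85 mm and grips with 20 to 120 N. Pads are 22 mm wide; open, the fingers measure 114 mm over their backs; the gripper's body (76 mm by 85 mm) begins 54 mm behind the grasp point. The pads swing forward as they close: fully open they stand 13 mm farther back than shut.
Start: joints at [1.207, 0.689, -0.195, 1.565, 0.157, 0.902, -0.215], TCP at [242.15, -576.21, 231.317] pointing down, gripper open.
Joint ranges: [-3.01, 3.01], [-0.46, 2.08], [-1.47, 1.51], [0.13, 2.56], [-1, 4.14], [0.04, 2.09], [-2.66, 2.66]. Speed limits (rad/s): [2.57, 2.57, 3.14, 3.14, 3.14, 3.14, 3.14].

### API

Orientations are given as [roll, pitch, yaw] about the fixed x, y, z axes, in that order (R = Rz(yaw) Ry(pitch) Rx(roll)).
In Python, from cell import robot gives the robot as it stands.
- The arm moves only by the shell command python3 -m inch 'ROWS' [OPENING]. ROWS is text: rows parted by semicolons, each of 6 numbers parted by spaces: the shift along the tool's x, y, z as a fraction of full scale, then the turn, a rotation vector about the tool's x, y, z as a fraction of full scale. A call has 1 to 10 rows; each row is the pose to reach, as a shift and turn from the pose commanded when the call began, along the tool's axes at that moment; what a row does not reach only later rows make up. Full scale, the value 1, is 100 cm for a shift and 30 degrees for a turn. A row lasts 1/8 s, in which the tool goes at most 62.5 mm and 10.7 degrees, less where a joint would pass 70% of its speed; a pose out of reach is approached as far as the arm can. A call with a number of a shift or a turn outside -1 to 1 is refused whole. A call with a gripper value outside its range is refused whole. OPENING is the opening, from 0 (shut) to 1 (fully open), set as the call begins (- or left out, the last holds). The fingers move at their own pace and stop on an object; the grip force is fixed at half the most. Time passes only in rows, so rows that repeat a pose let the fingers close. It gives the time, the measured TCP pose, the force, the opening and the grip force at its end, in the units of the state.
- robot.read_state(): the state, without advancing time (a new reading comes with each control period).
- robot.grab_frame(name): name is "scene" or "top" or "wrist"; returns (picture, depth): 400x640x3 uint8, red, green, blue; 400x640 float32, mm along the optical axis (not along the pixel's ray), 0 where there is no reading.
- robot.calibration(name): a dict with "fx", "fy", "cx", "cy" (pixels), "dist_coeffs" ([k1, k2, p1, p2, k3] as OpenCV has them; the pictures are not rectified), "extrinsics" (4x4, takes a point from camera to world coordinates). Camera axes: x right, y up, looking along -z (the intrinsics and any distortion apply to the point x, -y, -z); pixel columns grow to the right and rows downward; lengths in mm; the calibration is good to about 2 mm. A picture is of the moment at which its call begins: read the wrist's pose just before it. calibration takes no time and is no camera call; for the wrist camera it gives the pose at the moment of the call.
- robot.job_done(): hands the job in; it is judged then, once.
Trained networks look in the newest picture that a camera, given by its name, has taken for a name from the list of things; names that differ only in an ending like _2 or _b are one class to them, and where a whole thing is asked for, a point or a joint stands for the part that bears it (a point fixed in the world has none). Each returns a list of dicts, best first, with "p" (0 to 1); they miss things now and then, are a little off and sometimes report something else, mostly with a low value. They report only what shows in the picture. A call takes as long as a camera call.
- robot.recognise(thing, camera): "extent" ([left, top, right, bottom] in pixels, round what is visible of it).
- robot.trace(thing, camera): "pixels" (400x640 bool, what is visible of it) and "extent" ([left, top, right, bottom] in pixels, round what is visible of it).
The state is a dict: "time": time; "joints": joint angles; "qd": joint speeds; "effort": joint torques, N m; "position": TCP position; "tcp_rot": TCP orientation; "wrist_force": force on the tool from outside, world axes, zero at the start; "torque": the same for the moment, N m; "grip_width": finger opening in mm; "gripper_force": force on a finger pad.
Only numpy, scipy, OpenCV 4.12 (cv2) and the standard library are available. Lean on these libraries where they do the work, as an engineer would, in place of code of your own. Each camera call takes 0.05 s, during which the arm holds its last target. There are 200 camera calls.

### The job

Load the blue carrier plate with the bone blank into the engraving fixture: with closed fingertips press firmly down on its black rubber thumb pad until the sprung white bed gives way, and keep it pressed while you slide it along the rails, so that it passes under both copper-coloured leaf springs and comes fully home against the dark end stop. Then let go, so that it stays clamped between the bed and the springs; only press and push, never lift the carrier or let it ride over the springs, and leave the chisel, the fin-shaped blank and the felt disc alone.

Things in the scene. Friction and masses are not known exactly. Their poses are not given: they have to be found in the camera images.
- fixture: engraving fixture fixed to the bench: grey base plate 150 (x) x 232 (y) x 8 mm, white sprung bed, two aluminium rails along y (tops 27 mm above the bench, 87 mm apart), dark end stop. Origin: centre of the underside, on the bench. Its y axis is the slide direction, towards the stop; z is up. The end at y = -116 mm is open. Highest part: the clamp screws on the stop, 43 mm.
- carrier: loose blue metal plate 84 (x) x 105 (y) x 6 mm, about 0.11 kg, on the sprung bed between the rails (1.5 mm play a side), axes as the fixture's. Origin: centre of its underside. A 26 x 63 x 5 mm bone blank is fixed on its front part. It slides easily on the bed (friction about 0.2). Fully home its origin is at y = +51.5 mm in the fixture's frame.
- thumb_pad: ribbed black rubber pad, 50 (x) x 32 (y) x 3 mm, on the rear end of the carrier, very grippy (friction about 1.3). Origin: centre of its underside, 34.5 mm behind the carrier's origin and 6 mm above it. It stays clear of the springs even when the carrier is home; 3 mm ahead of it the bone blank stands 2 mm higher than the pad.
- pad_top (a point): centre of the top face of the rubber thumb pad: 30 mm above the bench before it is pressed
- slide_bed (a joint): how far the white sprung bed under the carrier is pressed down, m: 0 raised, 0.008 bottomed. About 6 N to start moving, and 1 N more for each mm.
- leaf_near (a joint): lift angle of the leaf spring on the fixture's -x side, rad: 0 at rest, about 0.02 to 0.05 with the carrier clamped under it (about 1 N per mm at the spring's low part, after 1.5 N)
- leaf_far (a joint): the same for the leaf spring on the fixture's +x side
- graver: loose carving chisel with a brown handle, 22 x 144 x 22 mm, a bystander; origin: centre of its underside
- fin_blank: loose flat fin-shaped bone blank, 37 x 76 x 6 mm, a bystander; origin: centre of its underside
- felt_disc: loose felt polishing disc, 26 mm across, 8 mm high, a bystander; origin: centre of its underside
- stop_face (a point): middle of the face of the dark end stop, 104 mm along +y from the fixture's origin, 21 mm above the bench; the carrier's front edge touches this face when home
- spring_mouth (a point): midway between the upturned free ends of the two copper-coloured leaf springs, at the height of their undersides (25 mm above the bench), 27 mm along +y from the fixture's origin. The springs run from here to the stop over the carrier's long edges, 28 to 42 mm either side of the centre line; their lowest part, 10 to 22 mm further on, is 22 mm above the bench.
- front_edge (a point): middle of the carrier's front edge (towards the stop), half-way up. On the raised bed the carrier's top is 27 mm above the bench: too high, so pushed without pressing it butts against the ends of the springs. Pressed 3 to 4 mm it enters, but the springs then carry the load and fingertips slip on the pad; pressed 5 to 8 mm it goes home in one stroke.

How it is judged (in metres and radians):
On the way, in this order (a step that is already met when the one before it is completed fails the run):
1. the carrier is pressed down on its bed by the thumb pad, still in front of the leaf springs (contact force between the fingers and thumb_pad above 4 N and value of joint slide_bed above 0.0025 m and y of carrier in the frame of fixture below -0.02 m), for 0.05 s.
2. the carrier, pressed down by the thumb pad, is sliding with its front under the springs (contact force between the fingers and thumb_pad above 4 N and value of joint slide_bed above 0.0025 m and y of carrier in the frame of fixture above -0.01 m), for 0.05 s.
At the end, for the whole second after the job is handed in: The carrier is at rest, level, within 3 mm of the end stop, underneath both leaf springs (each lifted by more than 0.01 rad) and clamped against them by the sprung bed, which stays pressed by more than 1.5 mm (y of carrier in the frame of fixture above 0.0485 m and value of joint slide_bed above 0.0015 m and value of joint each of leaf_near, leaf_far above 0.01 rad and z of carrier in the frame of fixture below 0.0205 m and angle between carrier's own z axis and vertical below 0.06 rad and linear speed of carrier below 0.01 m/s); the robot touches nothing.
It fails at once if the carrier was lifted off its bed or rode up over the springs (z of carrier in the frame of fixture above 0.028 m or angle between carrier's own z axis and vertical above 0.15 rad).
It fails at once if a bystander (chisel, fin-shaped blank or felt disc) was moved by more than 20 mm (distance of any of graver, fin_blank, felt_disc from where it was at the start of the episode above 0.02 m).
It also fails if it takes over 35 s, if anything falls off the work surface, if the arm or the gripper's body presses on something with over 40 N, if the wrist force passes 120 N, or if a joint passes its speed limit or range.

## Working session

There is one attempt and no reset: what is moved stays moved. The work goes in short steps, Python scripts to look and compute and a shell command to move; the robot and the scene stay as the last step left them, time stands still between calls to the robot, and variables do not carry over. Pictures are saved under pics/ and viewed, at most 10 in all, crops included, and the job is handed in when it is done.

```bash
mkdir -p pics; cat > h.py <<'E'
import numpy as np, cv2
from cell import robot
def world(cam,uv,depth,cal=None):
    c=cal or robot.calibration(cam)
    K=np.array([[c['fx'],0,c['cx']],[0,c['fy'],c['cy']],[0,0,1.]])
    uv=np.asarray(uv,float).reshape(-1,2)
    n=cv2.undistortPoints(uv.reshape(-1,1,2),K,np.array(c['dist_coeffs'],float)).reshape(-1,2)
    d=np.array([depth[int(round(v)),int(round(u))] for u,v in uv])
    P=np.c_[n[:,0]*d,-n[:,1]*d,-d,np.ones(len(d))]
    return (P@np.array(c['extrinsics']).T)[:,:3]
def maskpts(cam,m,depth,cal=None):
    v,u=np.nonzero(m&(depth>0)); return world(cam,np.c_[u,v],depth,cal)
def save(n,pic): cv2.imwrite(f'pics/{n}.png',pic[...,::-1])
E
python3 - <<'E'
from h import *
s=robot.read_state();print({k:np.round(v,3).tolist() for k,v in s.items()})
for cam in ('top','scene'):
    p,d=robot.grab_frame(cam);save(cam+'1',p)
    for t in ('fixture','carrier','thumb_pad','graver','fin_blank','felt_disc'):
        r=robot.trace(t,cam)
        if r:
            P=maskpts(cam,r[0]['pixels'],d)
            print(cam,t,round(r[0]['p'],2),r[0]['extent'],np.median(P,0).round(1), cv2.minAreaRect(P[:,:2].astype(np.float32)))
E
```

```text
{'time': 0.0, 'joints': [1.207, 0.69, -0.195, 1.566, 0.157, 0.903, -0.215], 'qd': [-0.002, 0.0, -0.0, -0.002, 0.0, 0.0, 0.001], 'effort': [-0.0, -53.96, -1.267, -15.854, 0.009, 0.009, 0.0], 'position': [241.815, -575.584, 230.463], 'tcp_rot': [-3.14, 0.0, 0.398], 'wrist_force': [0.486, -0.063, -0.941], 'torque': [-0.055, 0.006, -0.011], 'gripper_force': 0.0, 'grip_width': 85.244}
top fixture 0.92 [252.5, 152.3, 394.5, 260.8] [620.5 303.1  21.5] ((616.8871459960938, 275.4736633300781), (243.10743713378906, 155.15565490722656), 76.76546478271484)
top carrier 0.62 [315.4, 182.9, 375.5, 239.2] [605.6 235.1  28. ] ((606.8043823242188, 234.39224243164062), (108.05459594726562, 87.9304428100586), 76.98638153076172)
top thumb_pad 0.92 [355.3, 198.8, 375.0, 229.1] [598.6 201.7  29.5] ((599.1100463867188, 201.45712280273438), (30.737947463989258, 49.306884765625), 78.97730255126953)
top graver 0.89 [330.1, 140.3, 403.0, 160.1] [717.8 212.3  18.3] ((716.0567626953125, 192.205078125), (135.5358123779297, 20.226078033447266), 83.67106628417969)
top fin_blank 0.67 [277.8, 131.9, 319.8, 150.8] [745
[... 594 characters left out ...]
12), 76.91946411132812)
scene thumb_pad 0.88 [340.5, 183.9, 365.2, 206.7] [599.  200.6  29. ] ((601.233642578125, 199.83831787109375), (31.550615310668945, 52.82912826538086), 78.220947265625)
scene graver 0.79 [285.5, 149.5, 357.7, 175.8] [715.6 220.1  15. ] ((712.8867797851562, 194.3650360107422), (139.9855499267578, 25.419208526611328), 75.04914855957031)
scene fin_blank 0.78 [238.1, 168.1, 276.5, 183.4] [744.  307.3   4.5] ((749.6900024414062, 313.4228210449219), (73.13700103759766, 33.60005187988281), 70.94827270507812)
scene felt_disc 0.62 [284.1, 262.5, 302.6, 277.8] [521.4 355.1   7.1] ((522.8171997070312, 354.4622497558594), (23.51791000366211, 25.02780532836914), 37.46921157836914)
```

View pics/top1.png

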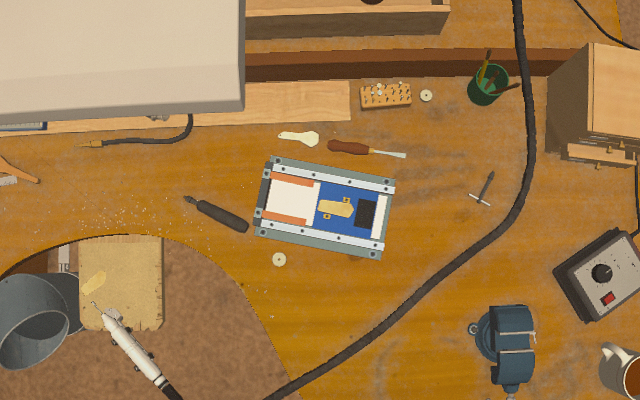

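View pics/scene1.png

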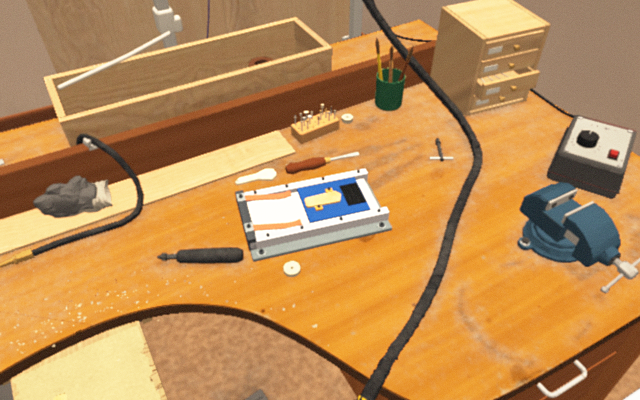

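```bash
python3 - <<'E'
from h import *
p,d=robot.grab_frame('top')
P=world('top',[(520,60),(525,180),(470,250),(400,305),(330,360),(290,390),(500,320),(515,370),(590,290),(620,375),(150,60),(230,100),(250,200),(600,100)],d);print(P.round(0))
p2,d2=robot.grab_frame('scene')
print(world('scene',[(390,20),(470,110),(460,200),(430,290),(390,370)],d2).round(0))
for cam,dd in(('top',d),('scene',d2)):
    Q=maskpts(cam,dd>0,dd)
    t=np.clip(((Q[:,:2]-[242,-576])@[.4175,.9087]),0,855)
    near=np.linalg.norm(Q[:,:2]-[242,-576]-t[:,None]*np.array([.4175,.9087]),axis=1)<110
    for a in range(0,900,75):
        m=near&(t>=a)&(t<a+75)&(Q[:,2]<900)
        print(cam,a,Q[m,2].max().round() if m.any() else None,end=' | ')
    # leaf ends / stop: z profile along fixture axis
r=robot.trace('leaf_near','top');r2=robot.trace('leaf_far','top')
p,d=robot.grab_frame('top')
print()
for t in('leaf_near','leaf_far','stop_face','carrier','fixture'):
    r=robot.trace(t,'top')
    for q in r[:2]:
        P=maskpts('top',q['pixels'],d);b=cv2.minAreaRect(P[:,:2].astype(np.float32));s=(P[:,:2]-[599,201])@[.225,.974]
        print(t,round(q['p'],2),np.round(q['extent']),b,np.percentile(s,[1,99]).round(1))
E
```

```text
[[ 847.  -70.  104.]
 [ 652.  -93.   19.]
 [ 529.   15.   16.]
 [ 437.  144.   11.]
 [ 349.  270.   37.]
 [ 304.  338.   55.]
 [ 412.  -12.   82.]
 [ 328.  -36.   78.]
 [ 451. -185.   58.]
 [ 305. -224.   81.]
 [ 696.  411.  513.]
 [ 661.  343.  498.]
 [ 632.  408.    1.]
 [ 755. -169.  172.]]
[[2102. -979. -551.]
 [ 708. -154.   11.]
 [ 504.   46.   18.]
 [ 376.  212.   30.]
 [ 317.  317.   -0.]]
top 0 None | top 75 None | top 150 None | top 225 61.0 | top 300 98.0 | top 375 80.0 | top 450 86.0 | top 525 89.0 | top 600 23.0 | top 675 22.0 | top 750 34.0 | top 825 38.0 | scene 0 -769.0 | scene 75 -773.0 | scene 150 None | scene 225 -295.0 | scene 300 61.0 | scene 375 79.0 | scene 450 84.0 | scene 525 86.0 | scene 600 19.0 | scene 675 21.0 | scene 750 31.0 | scene 825 36.0 | 
leaf_near 0.91 [263. 212. 303. 227.] ((595.97802734375, 343.79510498046875), (77.79078674316406, 14.577664375305176), 76.05402374267578) [101.  176.2]
leaf_far 0.88 [270. 168. 314. 190.] ((665.0947875976562, 327.2489929199219), (79.24443817138672, 16.037796020507812), 76.97116088867188) [ 99.2 176.3]
stop_face 0.79 [251. 155. 391. 260.] ((616.0851440429688, 273.34954833984375), (233.93089294433594, 152.3412628173828), 76.69686889648438) [-39.7 187.8]
carrier 0.68 [353. 201. 374. 229.] ((599.0698852539062, 201.62649536132812), (33.11884307861328, 50.06197738647461), 77.35978698730469) [-15.4  16.5]
carrier 0.56 [315. 185. 376. 238.] ((606.48681640625, 234.60162353515625), (106.30300903320312, 83.59089660644531), 76.93911743164062) [-16.8  85.8]
fixture 0.72 [255. 154. 395. 261.] ((616.8878784179688, 274.4253845214844), (243.2618408203125, 153.58023071289062), 77.01652526855469) [-40.8 188.5]
```

```bash
R='0.42 -0.385 0 0 0 -1'; python3 -m inch '0.042 -0.038 0 0 0 -0.1;0.084 -0.077 0 0 0 -0.2;0.126 -0.115 0 0 0 -0.3;0.168 -0.154 0 0 0 -0.4;0.21 -0.193 0 0 0 -0.5;0.252 -0.231 0 0 0 -0.6;0.294 -0.27 0 0 0 -0.7;0.336 -0.308 0 0 0 -0.8;0.378 -0.347 0 0 0 -0.9;0.42 -0.385 0 0 0 -1' 0
cat >> h.py <<'E'
from scipy.spatial.transform import Rotation as Ro
def rows(target,yaw):
    s=robot.read_state();R=Ro.from_euler('xyz',s['tcp_rot'])
    T=Ro.from_euler('xyz',[np.pi,0,yaw])
    print('pos',np.round(s['position'],1),'rot',np.round(s['tcp_rot'],4),'F',np.round(s['wrist_force'],1),'t',s['time'])
    print('shift',(R.inv().apply(np.array(target)-s['position'])/1000).round(4),'turn',(np.degrees((R.inv()*T).as_rotvec())/30).round(4))
E
python3 -c "
from h import *
rows([599.2,201.5,100],1.343)"
```

```text
time: 2.45
position: [481.1, -56.9, 231.6]
tcp_rot: [3.141, -0.0, 0.923]
wrist_force: [0.5, -0.9, 0.8]
grip_width: 0.0
gripper_force: 0.0
pos [481.1 -56.9 231.6] rot [ 3.1407e+00 -3.0000e-04  9.2300e-01] F [ 0.5 -0.9  0.8] t 2.45
shift [ 0.2773 -0.0618  0.1316] turn [ 1.800e-03 -2.000e-04 -8.021e-01]
```

```bash
python3 -m inch '0.055 -0.012 0 0 0 -0.16;0.11 -0.024 0 0 0 -0.32;0.165 -0.036 0.02 0 0 -0.48;0.22 -0.049 0.06 0 0 -0.64;0.277 -0.062 0.1 0 0 -0.8;0.277 -0.062 0.132 0 0 -0.802;0.277 -0.062 0.132 0 0 -0.802;0.277 -0.062 0.132 0 0 -0.802'
python3 - <<'E'
from h import *
rows([599.2,201.5,40],1.343)
c=robot.calibration('wrist');p,d=robot.grab_frame('wrist');save('w1',p)
print(np.round(np.array(c['extrinsics'])[:3,3]))
for t in('thumb_pad','carrier','leaf_near','leaf_far','fixture'):
    for q in robot.trace(t,'wrist')[:1]:
        P=maskpts('wrist',q['pixels'],d,c);b=cv2.minAreaRect(P[:,:2].astype(np.float32))
        print(t,round(q['p'],2),np.round(q['extent']),np.median(P,0).round(1),b)
E
```

```text
time: 3.45
position: [598.9, 198.4, 100.4]
tcp_rot: [3.14, 0.0, 1.34]
wrist_force: [0.5, -0.4, 1.0]
grip_width: -0.0
gripper_force: 0.0
pos [598.9 198.4 100.4] rot [3.1403e+00 5.0000e-04 1.3400e+00] F [ 0.5 -0.4  1. ] t 3.45
shift [ 0.0031 -0.0005  0.0604] turn [ 0.0025  0.0009 -0.0057]
[614. 265. 242.]
thumb_pad 0.92 [284. 181. 362. 234.] [599.3 202.   29.1] ((599.2324829101562, 201.30712890625), (31.72368621826172, 50.22565460205078), 77.0191421508789)
carrier 0.61 [254.  67. 393. 236.] [608.  239.9  27.1] ((607.621826171875, 233.8950653076172), (108.49031829833984, 85.202392578125), 77.19243621826172)
leaf_near 0.66 [249.   0. 276.  46.] [589.9 317.5  23.5] ((589.787841796875, 317.1652526855469), (24.514936447143555, 13.486412048339844), 78.01252746582031)
leaf_far 0.97 [372.   2. 397.  46.] [658.1 301.6  23.5] ((658.8414916992188, 301.312255859375), (23.79421043395996, 15.420676231384277), 78.33538818359375)
fixture 0.65 [202.   0. 445. 266.] [617.7 275.9  21. ] ((606.90234375, 235.45932006835938), (184.95790100097656, 155.66322326660156), 77.02301025390625)
```

View pics/w1.png

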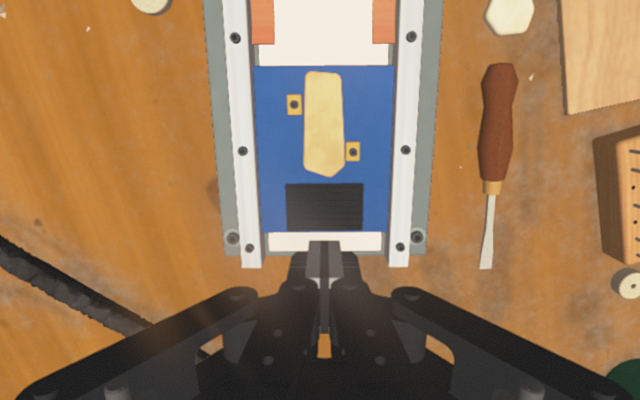

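```bash
python3 -m inch '0.0025 -0.0004 0.03 0.0025 0.001 -0.006;0.0025 -0.0004 0.05 0.0025 0.001 -0.006;0.0025 -0.0004 0.066 0.0025 0.001 -0.006;0.0025 -0.0004 0.066 0.0025 0.001 -0.006;0.0025 -0.0004 0.066 0.0025 0.001 -0.006'
python3 -c "
from h import *
rows([599.0,200.6,30],1.344)"
```

```text
time: 4.38
position: [599.0, 202.3, 33.8]
tcp_rot: [-3.141, -0.001, 1.344]
wrist_force: [0.4, -0.2, 0.9]
grip_width: -0.2
gripper_force: 0.0
pos [599.  202.3  33.8] rot [-3.1411e+00 -1.1000e-03  1.3444e+00] F [ 0.4 -0.2  0.9] t 4.375
shift [-0.0017  0.0004  0.0038] turn [-0.0009 -0.0022  0.0007]
```

```bash
python3 -m inch '-0.0015 0 0.003 0 0 0;-0.0015 0 0.006 0 0 0;-0.0015 0 0.008 0 0 0;-0.0015 0 0.008 0 0 0'
python3 -c "
from h import *
rows([599.0,200.6,23.5],1.344)"
```

```text
time: 4.88
position: [598.8, 200.5, 26.2]
tcp_rot: [3.141, -0.001, 1.344]
wrist_force: [-1.2, -0.7, 7.3]
grip_width: 0.1
gripper_force: 3.6
pos [598.8 200.5  26.2] rot [ 3.1415e+00 -8.0000e-04  1.3442e+00] F [-1.2 -0.7  7.3] t 4.875
shift [0.0001 0.0002 0.0027] turn [ 0.0002 -0.0015  0.0004]
```

```bash
python3 -m inch '0 0 0.002 0 0 0;0 0 0.003 0 0 0;0 0 0.003 0 0 0'
python3 - <<'E'
from h import *
rows([599.0,200.6,23.5],1.344)
c=robot.calibration('wrist');p,d=robot.grab_frame('wrist');save('w2',p[:300])
for t in('thumb_pad','carrier'):
    for q in robot.trace(t,'wrist')[:1]:
        P=maskpts('wrist',q['pixels'],d,c)
        print(t,round(q['p'],2),np.round(q['extent']),np.median(P,0).round(1))
for i in range(3): robot.grab_frame('top'); print(robot.read_state()['wrist_force'].round(1) if hasattr(robot.read_state()['wrist_force'],'round') else robot.read_state()['wrist_force'], robot.read_state()['position'])
E
```

```text
time: 5.25
position: [598.9, 200.6, 23.7]
tcp_rot: [3.141, -0.001, 1.344]
wrist_force: [-1.9, -1.1, 9.6]
grip_width: -0.1
gripper_force: 4.9
pos [598.9 200.6  23.7] rot [ 3.1411e+00 -9.0000e-04  1.3442e+00] F [-1.9 -1.1  9.6] t 5.25
shift [0.0001 0.     0.0002] turn [ 0.0009 -0.0017  0.0003]
thumb_pad 0.8 [270. 222. 382. 291.] [603.5 208.8  22.5]
carrier 0.73 [220.  52. 432. 292.] [610.6 245.7  20.5]
[-1.7 -1.  10.2] [598.90998336 200.58328558  23.74885448]
[-1.  -1.7  9.3] [598.87848017 200.5636744   23.70771963]
[-1.9 -1.8  9.8] [598.91298132 200.59478904  23.74936738]
```

View pics/w2.png

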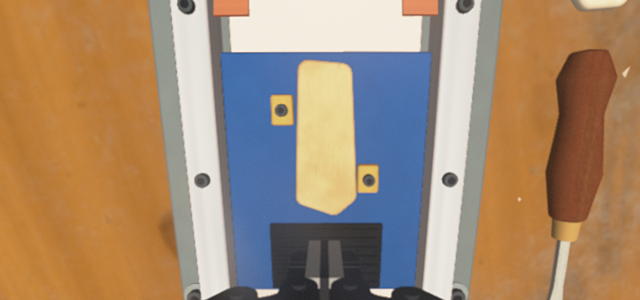

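```bash
python3 -m inch '0.005 0 0.0005 0 0 0;0.013 0 0.0005 0 0 0;0.021 0 0.0005 0 0 0;0.029 0 0.0005 0 0 0;0.037 0 0.0005 0 0 0;0.045 0 0.0005 0 0 0;0.053 0 0.0005 0 0 0;0.061 0 0.0005 0 0 0;0.069 0 0.0005 0 0 0;0.075 0 0.0005 0 0 0'
python3 - <<'E'
from h import *
rows([599.0,200.6,23.5],1.344)
for cam in('top','wrist'):
    c=robot.calibration(cam);p,d=robot.grab_frame(cam);save('s_'+cam,p)
    for t in('thumb_pad','carrier'):
        for q in robot.trace(t,cam)[:1]:
            P=maskpts(cam,q['pixels'],d,c);b=cv2.minAreaRect(P[:,:2].astype(np.float32));s=(P[:,:2]-[599,201])@[.225,.974]
            print(cam,t,round(q['p'],2),np.round(q['extent']),np.median(P,0).round(1),np.percentile(s,[1,99]).round(1))
E
```

```text
time: 6.8
position: [616.6, 273.8, 23.7]
tcp_rot: [3.14, -0.001, 1.344]
wrist_force: [0.3, -1.9, 9.7]
grip_width: -0.0
gripper_force: 4.9
pos [616.6 273.8  23.7] rot [ 3.1398e+00 -1.4000e-03  1.3439e+00] F [ 0.3 -1.9  9.7] t 6.8
shift [-0.0752 -0.0007  0.0001] turn [ 0.0034 -0.0026 -0.0002]
top carrier 0.72 [273. 196. 309. 227.] [612.7 345.6  21.3] [ 95.  163.6]
wrist thumb_pad 0.87 [270. 219. 381. 290.] [622.9 283.2  22.7] [63.3 92.9]
wrist carrier 0.62 [232.  50. 420. 289.] [627.8 316.   20.9] [ 62.8 162.8]
```

View pics/s_wrist.png

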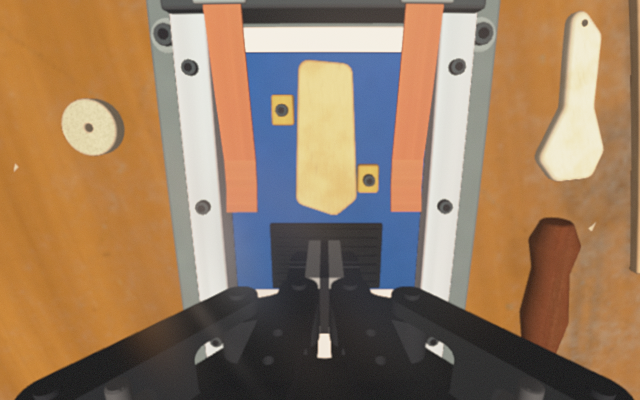

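```bash
python3 -m inch '0.005 0 0 0 0 0;0.009 0 0 0 0 0;0.012 0 0 0 0 0;0.014 0 0 0 0 0;0.016 0 0 0 0 0;0.018 0 0 0 0 0;0.0195 0 0 0 0 0;0.0195 0 0 0 0 0'
python3 - <<'E'
from h import *
rows([599.0,200.6,23.5],1.344)
c=robot.calibration('wrist');p,d=robot.grab_frame('wrist');save('e_wrist',p)
for t in('thumb_pad','carrier'):
    for q in robot.trace(t,'wrist')[:1]:
        P=maskpts('wrist',q['pixels'],d,c);s=(P[:,:2]-[599,201])@[.225,.974]
        print(t,round(q['p'],2),np.round(q['extent']),np.median(P,0).round(1),np.percentile(s,[1,99]).round(1))
E
```

```text
time: 8.1
position: [619.8, 287.2, 22.8]
tcp_rot: [-3.141, 0.008, 1.342]
wrist_force: [-2.4, -8.3, 11.6]
grip_width: 0.4
gripper_force: 5.9
pos [619.8 287.2  22.8] rot [-3.1414  0.008   1.3422] F [-2.4 -8.3 11.6] t 8.1
shift [-0.0891 -0.0006  0.    ] turn [-0.0004  0.0154 -0.0034]
thumb_pad 0.58 [268. 221. 380. 292.] [626.1 295.3  21.6] [ 75.5 105.3]
carrier 0.55 [237.  50. 418. 293.] [630.4 331.4  19.9] [ 74.9 175.6]
```

View pics/e_wrist.png

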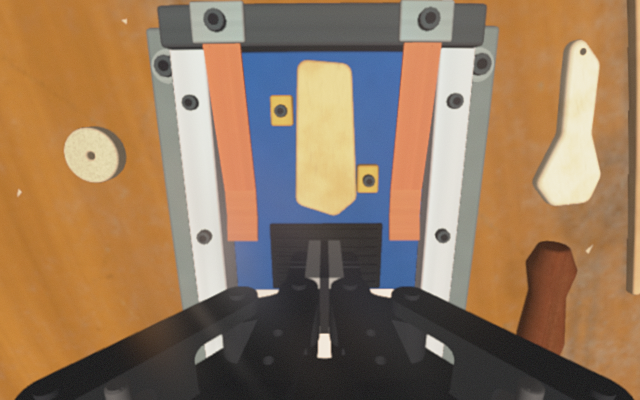

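```bash
python3 -m inch '-0.002 0 0 0 0 0;-0.003 0 -0.001 0 0 0;-0.003 0 -0.005 0 0 0;-0.003 0 -0.012 0 0 0;-0.003 0 -0.03 0 0 0;-0.003 0 -0.06 0 0 0;-0.003 0 -0.09 0 0 0;-0.003 0 -0.09 0 0 0'
python3 - <<'E'
from h import *
rows([599.0,200.6,23.5],1.344)
c=robot.calibration('wrist');p,d=robot.grab_frame('wrist');save('f_wrist',p)
for t in('thumb_pad','carrier','leaf_near','leaf_far','stop_face'):
    for q in robot.trace(t,'wrist')[:1]:
        P=maskpts('wrist',q['pixels'],d,c);s=(P[:,:2]-[599,201])@[.225,.974]
        print(t,round(q['p'],2),np.round(q['extent']),np.median(P,0).round(1),np.percentile(s,[1,99]).round(1))
E
```

```text
time: 9.25
position: [620.7, 291.4, 115.7]
tcp_rot: [3.138, -0.005, 1.345]
wrist_force: [0.7, -0.3, -0.3]
grip_width: 0.0
gripper_force: 0.0
pos [620.7 291.4 115.7] rot [ 3.1382 -0.0054  1.3446] F [ 0.7 -0.3 -0.3] t 9.25
shift [-0.0938 -0.0011  0.0917] turn [ 0.0064 -0.0104  0.0011]
thumb_pad 0.82 [289. 182. 361. 234.] [620.5 288.5  25.3] [ 73.4 105.4]
carrier 0.88 [266.  82. 385. 235.] [627.8 321.5  24. ] [ 72.4 175.2]
leaf_near 0.82 [254.  73. 283. 199.] [596.8 347.3  28.7] [100.1 176.3]
leaf_far 0.66 [362.  76. 393. 196.] [664.3 331.3  28.4] [100.3 176.4]
stop_face 0.63 [213.  52. 434. 351.] [630.  321.7  26. ] [ 21.2 188.6]
```

View pics/f_wrist.png

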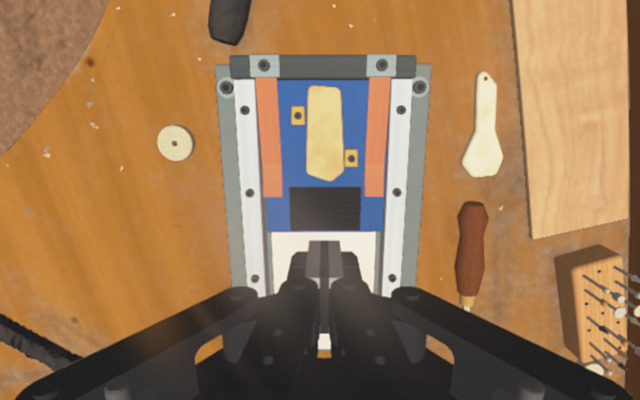

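```bash
python3 - <<'E'
from h import *
c=robot.calibration('wrist');p,d=robot.grab_frame('wrist')
for v in range(70,90): print(v,p[v,295],p[v,350],world('wrist',[(350,v)],d,c).round(1))
save('crop',cv2.resize(p[50:110,240:410],None,fx=4,fy=4))
E
```

```text
70 [94 93 90] [95 92 90] [[652.1 370.9  34.1]]
71 [91 87 83] [89 84 80] [[652.2 370.5  31.2]]
72 [75 69 63] [72 63 57] [[652.1 369.9  31.6]]
73 [64 63 76] [64 66 80] [[652.6 369.9  23.5]]
74 [ 68  92 137] [ 71  95 141] [[652.6 369.3  22.8]]
75 [ 71 109 168] [ 78 112 171] [[652.6 368.8  21.5]]
76 [ 73 113 175] [ 74 113 172] [[652.4 368.2  22.4]]
77 [ 75 114 175] [ 75 112 171] [[652.2 367.6  23. ]]
78 [ 75 114 174] [ 75 113 170] [[652.  367.   23.4]]
79 [ 74 112 173] [ 77 114 172] [[651.9 366.4  23. ]]
80 [ 74 112 173] [ 74 112 169] [[651.8 365.8  22.6]]
81 [ 77 113 173] [ 77 114 172] [[651.6 365.2  24.2]]
82 [ 74 113 172] [ 77 113 170] [[651.6 364.6  22.3]]
83 [ 75 113 173] [ 78 114 172] [[651.5 364.1  21.8]]
84 [ 73 111 171] [ 78 113 172] [[651.3 363.4  22.7]]
85 [ 74 113 171] [ 79 115 172] [[651.2 362.9  22.3]]
86 [ 73 111 170] [ 77 112 171] [[651.1 362.2  23.2]]
87 [ 76 112 170] [ 79 113 173] [[651.  361.7  21.6]]
88 [ 75 113 170] [ 79 113 173] [[650.7 361.   24.2]]
89 [ 72 110 167] [ 79 112 172] [[650.7 360.5  22.4]]
```

View pics/crop.png

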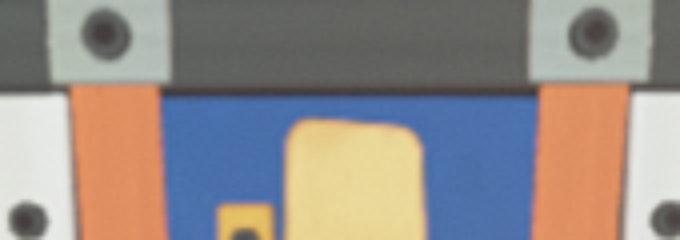

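The crop shows the carrier's blue front edge directly against the dark stop with no gap. Both copper springs lie over its edges, and the plate top sits about 23 mm above the bench, so it is clamped.

```bash
python3 -c "
from cell import robot
print(robot.job_done())"
```

```text
the job is handed in; nothing more can be done
None
```

The carrier was pressed, slid under both leaf springs and pushed up against the end stop, then released with the arm clear. The last images show no gap at the stop and the plate held down under the springs. The job is handed in, but no verdict was returned.

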